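# Grade a spacer plate in the slot gauge

### The arm

A 6-joint arm with a two-finger parallel gripper is mounted at the origin on the work surface. World frame = base frame: x ahead of the robot, y to its left, z up, the work surface at z = 0. Lengths are in mm, angles in rad, forces in N, time in s.
With the tool pointing down it reaches from about 275 to 750 mm from the base axis. Payload 10.2 kg.
Tool frame: the origin (TCP) lies at the very end of the fingers, on their centre line; the grasp point (between the pads) lies behind it (ctrl.grasp_offset is the z of the grasp point in the tool frame, in mm); z points along the fingers, y is the direction in which the jaws open and shut (so a half turn about z gives the same grasp; the last joint's range is limited). The gripper opens to 85 mm and grips with 20 to 120 N. Pads are 22 mm wide; open, the fingers measure 114 mm over their backs; the gripper's body (76 mm by 85 mm) begins 54 mm behind the grasp point. The pads swing forward as they close: fully open they stand 13 mm farther back than shut.
Start: joints at [1.08, 0.313, 1.498, -0, 1.331, -0.223], TCP at [138.933, 506.289, 231.294] pointing down, gripper open.
Joint ranges: [-2.94, 2.94], [-0.97, 2.17], [0.19, 2.56], [-1.23, 4.37], [0.02, 3.11], [-2.88, 2.88]. Speed limits (rad/s): [2.39, 2.39, 3.01, 3.14, 3.14, 3.14].

### API

Orientations are given as a unit quaternion [w, x, y, z].
In Python, from rig import ctrl, capture, job gives the robot as it stands. The module is installed in compiled form; this text tells all that it offers.
- The arm moves only by the tool move_arm, never from a script. Its argument "series" is a list of rows, each a list of 7 numbers: the turn, a rotation vector about the tool's x, y, z in rad, then the shift along the tool's x, y, z in cm, then the opening, from 0 (shut) to 1 (fully open). A call has 1 to 5 rows; each row is the pose to reach, as a shift and turn from the pose measured when the call began, along the tool's axes at that moment; what a row does not reach only later rows make up. A row lasts 1/12 s, in which the tool goes at most 41.7 mm and 7.16 degrees, less where a joint would pass 70% of its speed; a pose out of reach is approached as far as the arm can. A call with a gripper value outside its range is refused whole. The fingers move at their own pace and stop on an object; "grip_force" is the grip in N (left out, the last holds). Time passes only in rows, so rows that repeat a pose let the fingers close. It gives the time, the measured TCP pose, the force and the opening at its end, in the units of the state.
- ctrl.sense(): the state, without advancing time (a new reading comes with each control period).
- capture(name): name is "side" or "top"; returns a dict with "frame" (384x512x3 uint8, red, green, blue), "mtx" (3x3 intrinsics, pixels), "R" (3x3) and "t" (3): a world point X has camera coordinates R X + t. Camera axes: x right, y down, z forward; pixel columns grow to the right and rows downward; lengths in mm; the calibration is good to about 2 mm. A picture is of the moment at which its call begins. There is no depth.
- job.finish_job(): hands the job in, once; it reports no verdict.
The state is a dict: "time_s": time; "joints": joint angles; "dq": joint speeds; "tau": joint torques, N m; "eef_pos": TCP position; "ee_rot": TCP orientation; "force": force on the tool from outside, world axes, zero at the start; "wrist_torque": the same for the moment, N m; "grip_width": opening from 0.0 (shut) to 1.0 (fully open).
Only numpy, scipy, OpenCV 4.12 (cv2) and the standard library are available. Lean on these libraries where they do the work, as an engineer would, in place of code of your own. Each camera call takes 0.05 s, during which the arm holds its last target.

### The job

The spacer plates in the black divider tray have lost their thickness marks. Take the one in the end place nearest the robot, try it in the steel slot gauge, setting it down slowly and without forcing it, and press it (do not drop it) fully down into the narrowest slot that accepts it, where the slot's spring plunger grips it; leave it standing there, about centred across the gauge. Leave the other three plates where they stand and do not disturb the satellite, the tape roll, the dispenser or the tweezers.

Things in the scene. Friction and masses are not known exactly. Their poses are not given: they have to be found in the camera images.
- gauge: graded slot gauge, fixed: steel block 140 mm long (its x), 40 wide (its y), 32 high, on a base bar 190 x 40 x 8. Four slots, 30 mm apart, run through it along its y (open at top and both ends), 24 mm deep: floor 8, mouth 32 mm above the bench, 1.5 mm lead-in chamfer. They widen towards its +x, which points roughly away from the robot. Origin: centre of its underside, on the bench.
- slot1 (a point): centre of the mouth (top plane, middle of the length) of the gauge's narrowest slot, 6.7 mm wide
- slot2 (a point): centre of the mouth (top plane, middle of the length) of the gauge's second narrowest slot, 9.2 mm wide
- slot3 (a point): centre of the mouth (top plane, middle of the length) of the gauge's third slot, 11.7 mm wide
- slot4 (a point): centre of the mouth (top plane, middle of the length) of the gauge's widest slot, 14.2 mm wide
- plunger1 (a joint): spring plunger of slot 1: a polished domed steel nose in the middle of the slot's +x wall, 13 mm below the mouth (it meets a plate 8 to 11 mm down), 2.4 mm proud. Value: how far it is pushed back (m), 0 = free. 3 N preload, 3 N/mm. A plate that just fits pushes it back 1.2 mm and needs about 3 to 8 N downwards to pass it; a plate a size too thin does not reach it.
- plunger2 (a joint): spring plunger of slot 2: a polished domed steel nose in the middle of the slot's +x wall, 13 mm below the mouth (it meets a plate 8 to 11 mm down), 2.4 mm proud. Value: how far it is pushed back (m), 0 = free. 3 N preload, 3 N/mm. A plate that just fits pushes it back 1.2 mm and needs about 3 to 8 N downwards to pass it; a plate a size too thin does not reach it.
- plunger3 (a joint): spring plunger of slot 3: a polished domed steel nose in the middle of the slot's +x wall, 13 mm below the mouth (it meets a plate 8 to 11 mm down), 2.4 mm proud. Value: how far it is pushed back (m), 0 = free. 3 N preload, 3 N/mm. A plate that just fits pushes it back 1.2 mm and needs about 3 to 8 N downwards to pass it; a plate a size too thin does not reach it.
- plunger4 (a joint): spring plunger of slot 4: a polished domed steel nose in the middle of the slot's +x wall, 13 mm below the mouth (it meets a plate 8 to 11 mm down), 2.4 mm proud. Value: how far it is pushed back (m), 0 = free. 3 N preload, 3 N/mm. A plate that just fits pushes it back 1.2 mm and needs about 3 to 8 N downwards to pass it; a plate a size too thin does not reach it.
- tray: black plastic divider tray, fixed, 150 mm long (its x), 60 wide (its y), floor 6 thick; four places in a row, 32 mm apart, 18 mm wide, between ribs 34 wide (its y), tops 28 mm above the bench. A plate stands across each place (its y along the tray's y) and sticks out 8 mm past the ribs at both sides. Origin: centre of its underside. Its -x end is nearest the robot.
- tray_front (a point): middle of the floor of the tray's end place nearest the robot, 6 mm above the bench; the plate to be graded stands here
- plate_a: one of four loose look-alike aluminium spacer plates, 50 mm wide (its y), 60 mm tall (its z), about 30 to 150 g; they are 5.5, 8, 10.5 and 13 mm thick (its x), which is which is not told. They start upright in the tray in any order, axes parallel to the tray's. Origin: centre of the underside. Can be gripped from above by the two narrow upright edges, 50 mm apart.
- plate_b: one of four loose look-alike aluminium spacer plates, 50 mm wide (its y), 60 mm tall (its z), about 30 to 150 g; they are 5.5, 8, 10.5 and 13 mm thick (its x), which is which is not told. They start upright in the tray in any order, axes parallel to the tray's. Origin: centre of the underside. Can be gripped from above by the two narrow upright edges, 50 mm apart.
- plate_c: one of four loose look-alike aluminium spacer plates, 50 mm wide (its y), 60 mm tall (its z), about 30 to 150 g; they are 5.5, 8, 10.5 and 13 mm thick (its x), which is which is not told. They start upright in the tray in any order, axes parallel to the tray's. Origin: centre of the underside. Can be gripped from above by the two narrow upright edges, 50 mm apart.
- plate_d: one of four loose look-alike aluminium spacer plates, 50 mm wide (its y), 60 mm tall (its z), about 30 to 150 g; they are 5.5, 8, 10.5 and 13 mm thick (its x), which is which is not told. They start upright in the tray in any order, axes parallel to the tray's. Origin: centre of the underside. Can be gripped from above by the two narrow upright edges, 50 mm apart.
- cubesat: bystander: a small cube satellite, 100 x 100 x 113.5 mm, 1.1 kg, standing loose on a white wipe; origin at the centre of its underside
- tape_roll: bystander: a roll of tape lying flat, 96 mm across, 25 mm high; origin at the centre of its underside
- dispenser: bystander: a desk tape dispenser, base 70 x 170 mm, 112 mm high; origin at the centre of its underside
- tweezers: bystander: steel tweezers lying on the bench, 130 mm long (its x), 9 mm high; origin under the middle
Things that resemble listed ones, but are neither listed nor needed, are in the scene too. Leave any brown or pink look-alike of the plate_c alone.

How it is judged (in metres and radians):
On the way, in this order (a step that is already met when the one before it is completed fails the run):
1. a plate has been lifted clear of the tray (height (world z) of any of plate_a, plate_b, plate_c, plate_d above 0.036 m), for 0.1 s.
2. the plate, still held in the fingers, is at least 13 mm down in a slot whose spring plunger it pushes back (only the narrowest slot that accepts it) (((((x of plate_a in the frame of gauge between -0.049 and -0.041 m and value of joint plunger1 above 0.0006 m) or (x of plate_a in the frame of gauge between -0.019 and -0.011 m and value of joint plunger2 above 0.0006 m) or (x of plate_a in the frame of gauge between 0.011 and 0.019 m and value of joint plunger3 above 0.0006 m) or (x of plate_a in the frame of gauge between 0.041 and 0.049 m and value of joint plunger4 above 0.0006 m)) and y of plate_a in the frame of gauge between -0.012 and 0.012 m and z of plate_a in the frame of gauge below 0.019 m and angle between plate_a's own z axis and vertical below 0.1 rad and angle between the y axis of plate_a and the y axis of gauge, either way round below 0.12 rad and contact force between the fingers and plate_a above 0.5 N) or (((x of plate_b in the frame of gauge between -0.049 and -0.041 m and value of joint plunger1 above 0.0006 m) or (x of plate_b in the frame of gauge between -0.019 and -0.011 m and value of joint plunger2 above 0.0006 m) or (x of plate_b in the frame of gauge between 0.011 and 0.019 m and value of joint plunger3 above 0.0006 m) or (x of plate_b in the frame of gauge between 0.041 and 0.049 m and value of joint plunger4 above 0.0006 m)) and y of plate_b in the frame of gauge between -0.012 and 0.012 m and z of plate_b in the frame of gauge below 0.019 m and angle between plate_b's own z axis and vertical below 0.1 rad and angle between the y axis of plate_b and the y axis of gauge, either way round below 0.12 rad and contact force between the fingers and plate_b above 0.5 N) or (((x of plate_c in the frame of gauge between -0.049 and -0.041 m and value of joint plunger1 above 0.0006 m) or (x of plate_c in the frame of gauge between -0.019 and -0.011 m and value of joint plunger2 above 0.0006 m) or (x of plate_c in the frame of gauge between 0.011 and 0.019 m and value of joint plunger3 above 0.0006 m) or (x of plate_c in the frame of gauge between 0.041 and 0.049 m and value of joint plunger4 above 0.0006 m)) and y of plate_c in the frame of gauge between -0.012 and 0.012 m and z of plate_c in the frame of gauge below 0.019 m and angle between plate_c's own z axis and vertical below 0.1 rad and angle between the y axis of plate_c and the y axis of gauge, either way round below 0.12 rad and contact force between the fingers and plate_c above 0.5 N) or (((x of plate_d in the frame of gauge between -0.049 and -0.041 m and value of joint plunger1 above 0.0006 m) or (x of plate_d in the frame of gauge between -0.019 and -0.011 m and value of joint plunger2 above 0.0006 m) or (x of plate_d in the frame of gauge between 0.011 and 0.019 m and value of joint plunger3 above 0.0006 m) or (x of plate_d in the frame of gauge between 0.041 and 0.049 m and value of joint plunger4 above 0.0006 m)) and y of plate_d in the frame of gauge between -0.012 and 0.012 m and z of plate_d in the frame of gauge below 0.019 m and angle between plate_d's own z axis and vertical below 0.1 rad and angle between the y axis of plate_d and the y axis of gauge, either way round below 0.12 rad and contact force between the fingers and plate_d above 0.5 N))), for 0.1 s.
At the end, for the whole second after the job is handed in: The plate from the tray's front place stands at rest in the narrowest slot that accepts it (plunger pushed back 0.6 mm or more), underside within 2.5 mm of the slot floor, within 12 mm of the middle of the slot's length; the other three plates are within 10 mm of where they stood (((((x of plate_a in the frame of gauge between -0.049 and -0.041 m and value of joint plunger1 above 0.0006 m) or (x of plate_a in the frame of gauge between -0.019 and -0.011 m and value of joint plunger2 above 0.0006 m) or (x of plate_a in the frame of gauge between 0.011 and 0.019 m and value of joint plunger3 above 0.0006 m) or (x of plate_a in the frame of gauge between 0.041 and 0.049 m and value of joint plunger4 above 0.0006 m)) and y of plate_a in the frame of gauge between -0.012 and 0.012 m and z of plate_a in the frame of gauge below 0.0105 m and angle between plate_a's own z axis and vertical below 0.1 rad and angle between the y axis of plate_a and the y axis of gauge, either way round below 0.12 rad and linear speed of plate_a below 0.01 m/s and distance of each of plate_b, plate_c, plate_d from where it was at the start of the episode below 0.01 m and horizontal distance between each of plate_b, plate_c, plate_d and tray_front above 0.02 m) or (((x of plate_b in the frame of gauge between -0.049 and -0.041 m and value of joint plunger1 above 0.0006 m) or (x of plate_b in the frame of gauge between -0.019 and -0.011 m and value of joint plunger2 above 0.0006 m) or (x of plate_b in the frame of gauge between 0.011 and 0.019 m and value of joint plunger3 above 0.0006 m) or (x of plate_b in the frame of gauge between 0.041 and 0.049 m and value of joint plunger4 above 0.0006 m)) and y of plate_b in the frame of gauge between -0.012 and 0.012 m and z of plate_b in the frame of gauge below 0.0105 m and angle between plate_b's own z axis and vertical below 0.1 rad and angle between the y axis of plate_b and the y axis of gauge, either way round below 0.12 rad and linear speed of plate_b below 0.01 m/s and distance of each of plate_a, plate_c, plate_d from where it was at the start of the episode below 0.01 m and horizontal distance between each of plate_a, plate_c, plate_d and tray_front above 0.02 m) or (((x of plate_c in the frame of gauge between -0.049 and -0.041 m and value of joint plunger1 above 0.0006 m) or (x of plate_c in the frame of gauge between -0.019 and -0.011 m and value of joint plunger2 above 0.0006 m) or (x of plate_c in the frame of gauge between 0.011 and 0.019 m and value of joint plunger3 above 0.0006 m) or (x of plate_c in the frame of gauge between 0.041 and 0.049 m and value of joint plunger4 above 0.0006 m)) and y of plate_c in the frame of gauge between -0.012 and 0.012 m and z of plate_c in the frame of gauge below 0.0105 m and angle between plate_c's own z axis and vertical below 0.1 rad and angle between the y axis of plate_c and the y axis of gauge, either way round below 0.12 rad and linear speed of plate_c below 0.01 m/s and distance of each of plate_a, plate_b, plate_d from where it was at the start of the episode below 0.01 m and horizontal distance between each of plate_a, plate_b, plate_d and tray_front above 0.02 m) or (((x of plate_d in the frame of gauge between -0.049 and -0.041 m and value of joint plunger1 above 0.0006 m) or (x of plate_d in the frame of gauge between -0.019 and -0.011 m and value of joint plunger2 above 0.0006 m) or (x of plate_d in the frame of gauge between 0.011 and 0.019 m and value of joint plunger3 above 0.0006 m) or (x of plate_d in the frame of gauge between 0.041 and 0.049 m and value of joint plunger4 above 0.0006 m)) and y of plate_d in the frame of gauge between -0.012 and 0.012 m and z of plate_d in the frame of gauge below 0.0105 m and angle between plate_d's own z axis and vertical below 0.1 rad and angle between the y axis of plate_d and the y axis of gauge, either way round below 0.12 rad and linear speed of plate_d below 0.01 m/s and distance of each of plate_a, plate_b, plate_c from where it was at the start of the episode below 0.01 m and horizontal distance between each of plate_a, plate_b, plate_c and tray_front above 0.02 m))); the robot touches nothing.
It fails at once if the plate is forced against the gauge with more than 70 N (contact force between any of plate_a, plate_b, plate_c, plate_d and gauge above 70 N).
It fails at once if the satellite, tape roll, dispenser or tweezers is moved more than 15 mm (distance of any of cubesat, tape_roll, dispenser, tweezers from where it was at the start of the episode above 0.015 m).
It also fails if it takes over 48 s, if anything falls off the work surface, if the arm or the gripper's body presses on something with over 40 N, if the wrist force passes 120 N, or if a joint passes its speed limit or range.

## Working session

There is one attempt and no reset: what is moved stays moved. The work goes in short steps, Python scripts to look and compute and a tool call to move; the robot and the scene stay as the last step left them, time stands still between calls to the robot, and variables do not carry over. Pictures are saved under pics/ and viewed, and the job is handed in when it is done.

Besides the shell and the picture viewer there is one more tool, called after "Emit:" as name([rows], argument=value, ...), one row to a line, values as JSON. move_arm: Moves the arm, as the interface text tells. Its arguments: {"type":"object","properties":{"series":{"type":"array","items":{"type":"array","items":{"type":"number"}}},"grip_force":{"type":"number"}},"required":["series"]}

```bash
mkdir -p pics
python3 - <<'E'
from rig import ctrl,capture
import cv2
print(ctrl.sense(), ctrl.grasp_offset)
for n in("top","side"):
    c=capture(n); cv2.imwrite(f"pics/{n}0.png",cv2.resize(c["frame"][:,:,::-1],(800,600),interpolation=cv2.INTER_CUBIC)); print(n,c["mtx"],c["R"],c["t"])
    cv2.imwrite(f"pics/{n}0_raw.png",c["frame"][:,:,::-1])
E
```

```text
{'time_s': 0.0, 'joints': array([ 1.07960295e+00,  3.13481075e-01,  1.49844511e+00,  4.59741680e-05,
        1.33099695e+00, -2.23419806e-01]), 'dq': array([ 0.00023938,  0.00048034, -0.00113998,  0.00168947, -0.00011571,
        0.00062309]), 'tau': array([-1.44921294e-03, -4.12268364e+01, -2.59729260e+01, -3.05651392e-04,
        4.27658888e-03, -1.00393967e-05]), 'eef_pos': array([138.79386736, 506.05602827, 230.71615367]), 'ee_rot': array([-2.53585044e-04,  1.33492538e-01,  9.91049595e-01, -6.15417121e-04]), 'force': array([-0.00239502,  0.85085753,  1.16780269]), 'wrist_torque': array([-0.00226997, -0.01566522, -0.03765633]), 'grip_width': 1.0009603072905453} -18.700000000000003
top [[401.07156683   0.         250.90405075]
 [  0.         401.07156683 191.94979007]
 [  0.           0.           1.        ]] [[ 0.02144627 -0.99944373  0.02553995]
 [-0.98162591 -0.02589495 -0.18905034]
 [ 0.18960653 -0.02101625 -0.98163521]] [ -38.50545461  628.76483948 1164.54902989]
side [[357.27757696   0.         253.69994164]
 [  0.         357.27757696 191.48951377]
 [  0.           0.           1.        ]] [[ 0.95947527 -0.28095732  0.021684  ]
 [-0.12678308 -0.49912514 -0.85720484]
 [ 0.251661    0.81971768 -0.51451886]] [-609.54694221  109.28873034  911.29676807]
```

View pics/top0.png

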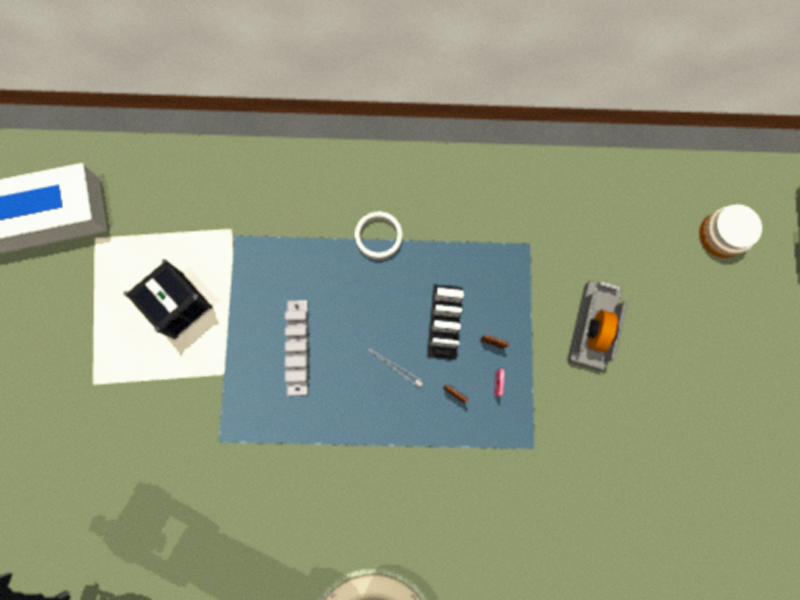

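View pics/side0.png

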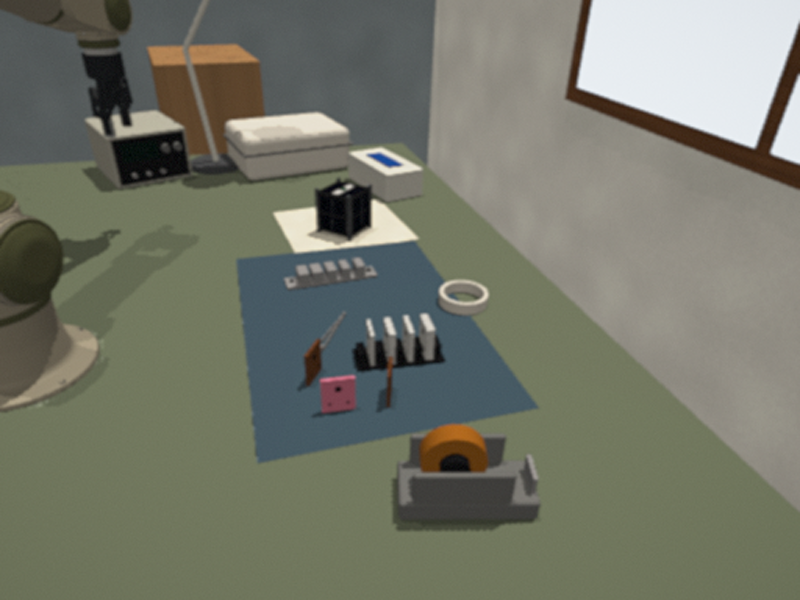

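Run:
```python
import cv2,numpy as np
t=cv2.imread("pics/top0_raw.png"); s=cv2.imread("pics/side0_raw.png")
a=cv2.resize(t[175:265,170:340],None,fx=4.7,fy=4.7,interpolation=cv2.INTER_CUBIC)
cv2.imwrite("pics/tz.png",a)
b=cv2.resize(s[155:275,175:305],None,fx=5,fy=5,interpolation=cv2.INTER_CUBIC)
cv2.imwrite("pics/sz.png",b)
print(t[185:262:1,190].tolist()[::1])
```

```text
[[147, 131, 103], [149, 135, 104], [149, 137, 107], [148, 137, 105], [150, 138, 106], [147, 133, 103], [154, 143, 114], [185, 185, 176], [199, 206, 210], [175, 182, 187], [126, 130, 132], [103, 106, 110], [126, 131, 133], [164, 169, 175], [200, 207, 214], [214, 221, 228], [215, 223, 229], [214, 223, 229], [204, 210, 218], [151, 155, 163], [89, 93, 95], [105, 109, 113], [158, 165, 172], [192, 198, 206], [202, 210, 218], [210, 218, 223], [215, 223, 228], [212, 219, 226], [200, 209, 218], [148, 155, 160], [84, 88, 88], [101, 105, 111], [132, 140, 144], [170, 177, 185], [205, 212, 219], [214, 221, 226], [218, 223, 228], [216, 220, 228], [203, 211, 217], [154, 159, 165], [97, 100, 103], [117, 124, 127], [163, 170, 177], [201, 209, 215], [213, 222, 227], [213, 221, 227], [216, 224, 229], [217, 222, 229], [208, 215, 222], [166, 172, 179], [100, 104, 108], [124, 126, 133], [179, 185, 194], [210, 215, 223], [217, 225, 230], [213, 223, 227], [215, 222, 228], [212, 219, 226], [189, 196, 202], [146, 153, 158], [133, 141, 145], [182, 189, 197], [173, 180, 187], [108, 112, 113], [104, 106, 107], [179, 185, 192], [211, 216, 226], [181, 184, 187], [143, 139, 121], [148, 137, 111], [150, 135, 108], [149, 138, 110], [149, 138, 107], [149, 137, 106], [149, 136, 107], [151, 138, 109], [149, 135, 103]]
```

View pics/tz.png

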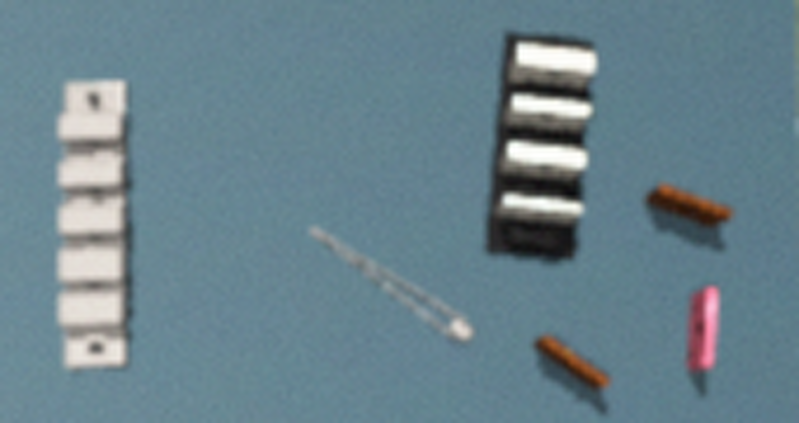

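View pics/sz.png

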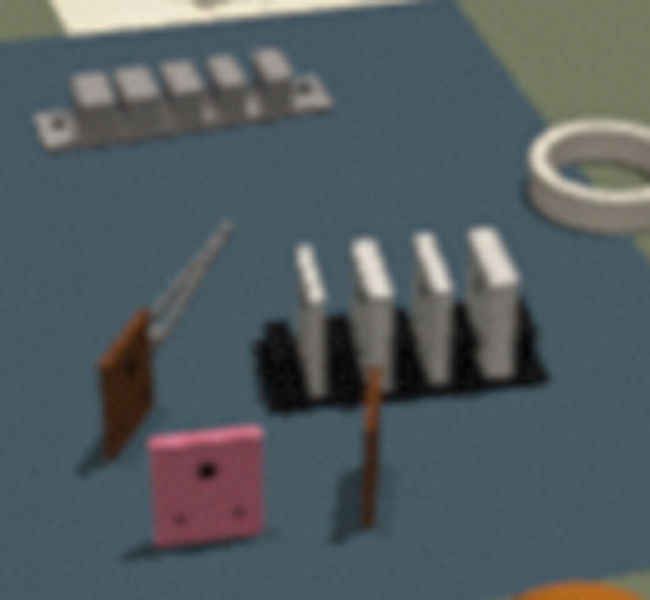

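```bash
cat > h.py <<'E'
import numpy as np,cv2
def ray(c,u,v,z):
    R,t,K=c["R"],c["t"],c["mtx"]; C=-R.T@t
    d=R.T@np.linalg.inv(K)@np.array([u,v,1.]); return C+d*(z-C[2])/d[2]
def proj(c,X):
    p=c["mtx"]@(c["R"]@np.asarray(X,float)+c["t"]); return p[:2]/p[2]
def up(img,r0,r1,c0,c1,k=8):
    s=img[r0:r1,c0:c1].astype(np.float32)
    o=cv2.resize(s,None,fx=k,fy=k,interpolation=cv2.INTER_CUBIC)
    return o, lambda x,y:((x+.5)/k-.5+c0,(y+.5)/k-.5+r0)
E
python3 - <<'E'
from rig import capture
from h import *
import time
c=capture("top"); g=cv2.cvtColor(c["frame"],cv2.COLOR_RGB2GRAY); hsv=cv2.cvtColor(c["frame"],cv2.COLOR_RGB2HSV)
print("cam",-c["R"].T@c["t"])
f=c["frame"]
red=f[:,:,0]
# gauge: red channel vs blue mat (~105) ; 
o,m=up(red,185,262,175,205)
def prof_rows(col): return [int(v) for v in red[185:262,col]]
for thr in (160,):
  mk=(o>thr).astype(np.uint8)
  n,lab,st,ce=cv2.connectedComponentsWithStats(mk)
  for i in range(1,n):
    if st[i,4]<300: continue
    cn,_=cv2.findContours((lab==i).astype(np.uint8),0,2)
    r=cv2.minAreaRect(cn[0]); bx=cv2.boxPoints(r)
    for z in(8,32):
      P=np.array([ray(c,*m(*p),z)[:2] for p in bx]); print(i,st[i,4],z,P.mean(0).round(1),"box",P.round(1).tolist())
# plates
o,m=up(red,178,234,268,302)
mk=(o>150).astype(np.uint8)
n,lab,st,ce=cv2.connectedComponentsWithStats(mk)
for i in range(1,n):
    if st[i,4]<1000: continue
    cn,_=cv2.findContours((lab==i).astype(np.uint8),0,2)
    P=np.array([ray(c,*m(*p[0]),66)[:2] for p in cn[0]],np.float32)
    print("plate",st[i,4],cv2.minAreaRect(P))
# tray dark
o,m=up(red,175,236,268,302)
print("col profile red row 213:",red[230,265:305].tolist(), red[178:238,285].tolist())
E
```

```text
cam [ 397.23155414    2.27225721 1263.01396099]
1 9764 8 [615.4 171. ] box [[635.1, 194.7], [636.3, 149.3], [595.7, 147.3], [594.6, 192.5]]
1 9764 32 [611.3 167.7] box [[630.6, 191.0], [631.7, 146.5], [591.9, 144.6], [590.8, 188.9]]
2 5746 8 [575.3 170.1] box [[585.9, 192.7], [588.4, 149.6], [564.7, 147.7], [562.2, 190.6]]
2 5746 32 [571.9 166.9] box [[582.3, 189.0], [584.8, 146.7], [561.5, 144.9], [559.0, 187.0]]
3 6266 8 [544.  168.1] box [[555.5, 190.8], [557.3, 147.1], [532.5, 145.6], [530.7, 189.0]]
3 6266 32 [541.2 164.9] box [[552.4, 187.1], [554.2, 144.4], [529.9, 142.8], [528.2, 185.4]]
4 6411 8 [511.8 167.1] box [[523.0, 189.2], [525.3, 146.9], [500.6, 145.0], [498.3, 187.1]]
4 6411 32 [509.6 163.9] box [[520.6, 185.6], [522.8, 144.1], [498.6, 142.3], [496.4, 183.6]]
5 6410 8 [482.4 165.5] box [[493.1, 187.6], [495.6, 145.5], [471.7, 143.5], [469.3, 185.5]]
5 6410 32 [480.8 162.4] box [[491.3, 184.1], [493.7, 142.7], [470.3, 140.8], [467.9, 182.0]]
6 4957 8 [455.5 160.9] box [[464.9, 181.9], [467.8, 142.1], [446.1, 140.0], [443.2, 179.6]]
6 4957 32 [454.4 157.9] box [[463.6
[... 260 characters left out ...]
), 85.139404296875)
plate 4970 ((582.7096557617188, -130.4615020751953), (53.060115814208984, 15.011219024658203), 85.04796600341797)
plate 3135 ((551.0408325195312, -127.89073944091797), (52.341854095458984, 9.838175773620605), 85.04046630859375)
col profile red row 213: [97, 99, 98, 95, 96, 94, 96, 97, 96, 92, 97, 94, 88, 97, 90, 79, 82, 80, 73, 72, 59, 52, 51, 49, 59, 73, 72, 87, 98, 99, 99, 95, 97, 99, 97, 96, 93, 91, 95, 98] [92, 97, 96, 93, 72, 57, 130, 233, 250, 251, 244, 194, 124, 116, 83, 33, 31, 103, 230, 249, 221, 118, 100, 100, 60, 27, 36, 111, 230, 251, 250, 219, 104, 98, 75, 33, 23, 34, 82, 221, 246, 207, 111, 82, 42, 24, 33, 43, 37, 24, 23, 37, 59, 84, 97, 96, 97, 93, 101, 99]
```

Run:
```python
from rig import capture
from h import *
frs=[capture("top") for _ in range(3)]
c=frs[0]; red=np.mean([x["frame"][:,:,0].astype(float) for x in frs],0)
rows=[];
for r in range(190,256):
    p=red[r,176:206]
    u=np.arange(176,206)
    pk=p.max()
    thr=(100+pk)/2
    hi=np.where(p>thr)[0]; a,b=hi[0],hi[-1]
    L=u[a-1]+(thr-p[a-1])/(p[a]-p[a-1]); Rr=u[b]+(p[b]-thr)/(p[b]-p[b+1])
    l32=ray(c,L,r,32);l8=ray(c,L,r,8);r8=ray(c,Rr,r,8);r32=ray(c,Rr,r,32)
    print(r,int(pk),"L32",l32[:2].round(1),"L8",l8[:2].round(1),"R32",r32[:2].round(1),"R8",r8[:2].round(1),)
```

```text
190 107 L32 [637.5 117.2] L8 [642.2 119.4] R32 [637.3 122.2] R8 [642.  124.6]
191 121 L32 [632.5 183.9] L8 [637.1 187.5] R32 [633.5 147.3] R8 [638.1 150.1]
192 198 L32 [629.4 184. ] L8 [633.9 187.6] R32 [630.3 146.5] R8 [634.9 149.4]
193 230 L32 [626.2 185.2] L8 [630.6 188.8] R32 [627.2 146.3] R8 [631.7 149.1]
194 228 L32 [623.  185.6] L8 [627.4 189.2] R32 [624.  146.3] R8 [628.4 149.1]
195 228 L32 [619.8 185.4] L8 [624.2 189. ] R32 [620.8 146.2] R8 [625.2 149. ]
196 228 L32 [616.7 185.4] L8 [620.9 188.9] R32 [617.7 146. ] R8 [622.  148.8]
197 227 L32 [613.5 185.2] L8 [617.7 188.7] R32 [614.5 145.7] R8 [618.8 148.5]
198 218 L32 [610.3 185.7] L8 [614.5 189.2] R32 [611.4 145.8] R8 [615.6 148.6]
199 222 L32 [607.1 187.8] L8 [611.2 191.4] R32 [608.2 147.4] R8 [612.3 150.3]
200 228 L32 [604.  189.2] L8 [608.  192.8] R32 [605.  148.3] R8 [609.1 151.2]
201 228 L32 [600.8 189.4] L8 [604.8 193. ] R32 [601.9 148.3] R8 [605.8 151.1]
202 228 L32 [597.7 189.2] L8 [601.6 192.9] R32 [598.7 148.2] R8 [602.6 151. ]
203 219 L32 [594.5 189.1] L8 [598.4 192.7] R32 [595.6 148.4] R8 [599.4 151.2]
204 175 
[... 3402 characters left out ...]
4] R8 [461.7 142. ]
248 229 L32 [456.6 177.1] L8 [457.7 180.6] R32 [457.5 138.6] R8 [458.6 141.3]
249 231 L32 [453.6 177. ] L8 [454.7 180.4] R32 [454.5 138.4] R8 [455.6 141.1]
250 231 L32 [450.6 176.8] L8 [451.6 180.2] R32 [451.5 138.3] R8 [452.5 140.9]
251 229 L32 [447.6 176.7] L8 [448.6 180.1] R32 [448.5 138.3] R8 [449.4 140.9]
252 201 L32 [444.6 176.9] L8 [445.5 180.3] R32 [445.4 139.7] R8 [446.4 142.4]
253 141 L32 [441.6 178.1] L8 [442.4 181.6] R32 [442.1 152.3] R8 [443.  155.2]
254 111 L32 [440.1 110.1] L8 [440.9 112.2] R32 [439.8 123.9] R8 [440.6 126.3]Traceback (most recent call last):
  File "<stdin>", line 12, in <module>
IndexError: index 30 is out of bounds for axis 0 with size 30
```

```bash
cat > go.py <<'E'
import sys,numpy as np
from scipy.spatial.transform import Rotation as Ro
from rig import ctrl
def go(x,y,z,yaw):
    s=ctrl.sense(); q=s["ee_rot"]; R=Ro.from_quat([q[1],q[2],q[3],q[0]])
    Y=np.array([-np.sin(yaw),np.cos(yaw),0]);Z=np.array([0,0,-1.]);X=np.cross(Y,Z)
    T=Ro.from_matrix(np.c_[X,Y,Z])
    print("turn",(R.inv()*T).as_rotvec().round(4),"shift_cm",(R.inv().apply(np.array([x,y,z])-s["eef_pos"])/10).round(3))
    print("t",round(s["time_s"],2),"pos",s["eef_pos"].round(2),"F",s["force"].round(2),"grip",round(s["grip_width"],3))
if __name__=="__main__": go(*map(float,sys.argv[1:5]))
E
python3 go.py 551.5 -127.8 130 -0.087
```

```text
turn [-4.000e-04 -1.000e-04 -1.808e-01] shift_cm [-56.567 -50.22   10.125]
t 0.3 pos [138.91 506.22 231.13] F [ 0.51 -0.29  0.1 ] grip 1.002
```

Emit:
move_arm([
  [0, 0, -0.18, -56.57, -50.22, 8, 0.75],
  [0, 0, -0.18, -56.57, -50.22, 8, 0.75],
  [0, 0, -0.18, -56.57, -50.22, 8, 0.75],
  [0, 0, -0.18, -56.57, -50.22, 8, 0.75],
  [0, 0, -0.18, -56.57, -50.22, 8, 0.75],
], grip_force=30)

```text
time_s: 0.72
eef_pos: [250.6, 333.8, 209.6]
ee_rot: [0.0, 0.043, 0.999, -0.0]
force: [1.0, 0.3, -0.2]
grip_width: 0.746
```

```bash
python3 go.py 551.5 -127.8 130 -0.087
```

```text
turn [-0.0001  0.0001  0.    ] shift_cm [-33.98  -43.373   7.973]
t 0.72 pos [250.65 333.82 209.62] F [ 0.95  0.27 -0.17] grip 0.746
```

Emit:
move_arm([
  [0, 0, 0, -33.98, -43.37, 5, 0.75],
  [0, 0, 0, -33.98, -43.37, 5, 0.75],
  [0, 0, 0, -33.98, -43.37, 5, 0.75],
  [0, 0, 0, -33.98, -43.37, 5, 0.75],
  [0, 0, 0, -33.98, -43.37, 5, 0.75],
])

```text
time_s: 1.13
eef_pos: [364.0, 159.6, 191.0]
ee_rot: [0.0, 0.044, 0.999, -0.0]
force: [1.5, 0.7, -0.0]
grip_width: 0.752
```

```bash
python3 go.py 551.5 -127.8 130 -0.087
```

```text
turn [-0.      0.0008 -0.    ] shift_cm [-21.171 -27.      6.122]
t 1.13 pos [364.   159.59 191.04] F [ 1.5   0.72 -0.03] grip 0.752
```

Emit:
move_arm([
  [0, 0, 0, -21.17, -27, 5, 0.75],
  [0, 0, 0, -21.17, -27, 5, 0.75],
  [0, 0, 0, -21.17, -27, 5, 0.75],
  [0, 0, 0, -21.17, -27, 5, 0.75],
  [0, 0, 0, -21.17, -27, 5, 0.75],
])

```text
time_s: 1.55
eef_pos: [476.5, -13.5, 161.0]
ee_rot: [0.001, 0.044, 0.999, 0.0]
force: [0.3, 0.5, 0.3]
grip_width: 0.749
```

```bash
python3 go.py 551.5 -127.8 125 -0.087
```

```text
turn [ 0.0001  0.0011 -0.0006] shift_cm [ -8.468 -10.73    3.608]
t 1.55 pos [476.5  -13.5  160.99] F [0.31 0.53 0.26] grip 0.749
```

Emit:
move_arm([
  [0, 0, 0, -8.47, -10.73, 3.6, 0.75],
  [0, 0, 0, -8.47, -10.73, 3.6, 0.75],
  [0, 0, 0, -8.47, -10.73, 3.6, 0.75],
  [0, 0, 0, -8.47, -10.73, 3.6, 0.75],
  [0, 0, 0, -8.47, -10.73, 3.6, 0.75],
])

```text
time_s: 1.97
eef_pos: [552.3, -131.0, 123.3]
ee_rot: [-0.0, 0.045, 0.999, 0.0]
force: [1.0, 0.3, -0.7]
grip_width: 0.753
```

```bash
python3 go.py 551.5 -127.8 34 -0.087
python3 - <<'E'
from rig import capture
import cv2
for n,(r0,r1,c0,c1) in {"top":(150,260,220,350),"side":(120,270,170,320)}.items():
    f=capture(n)["frame"][r0:r1,c0:c1,::-1]
    cv2.imwrite(f"pics/{n}1.png",cv2.resize(f,None,fx=4,fy=4,interpolation=cv2.INTER_CUBIC))
E
```

```text
turn [ 0.0001 -0.0002 -0.0039] shift_cm [0.106 0.308 8.931]
t 1.97 pos [ 552.29 -130.98  123.31] F [ 0.99  0.27 -0.73] grip 0.753
```

View pics/side1.png

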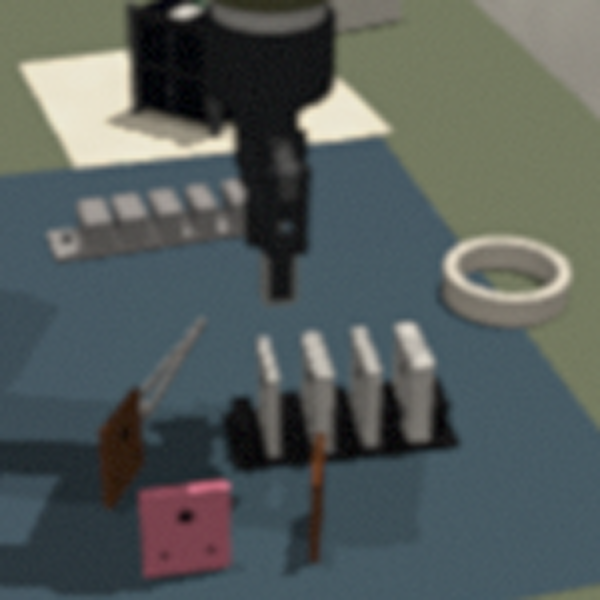

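View pics/top1.png

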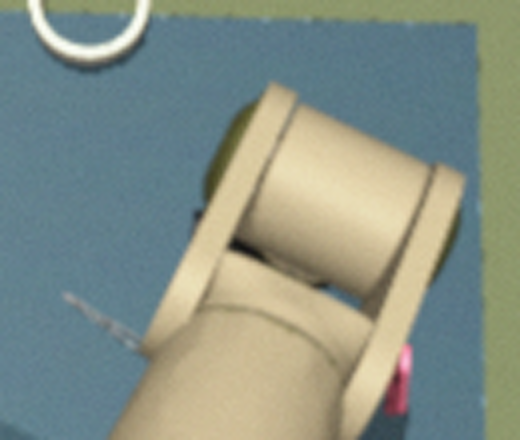

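Run:
```python
from rig import capture
from h import *
c=capture("side"); im=c["frame"][:,:,::-1].copy()
r0,r1,c0,c1,k=150,250,175,305,6
z=cv2.resize(im[r0:r1,c0:c1],None,fx=k,fy=k,interpolation=cv2.INTER_CUBIC)
def box(cx,cy,yaw,hx,hy,zz,col):
    R=np.array([[np.cos(yaw),-np.sin(yaw)],[np.sin(yaw),np.cos(yaw)]])
    P=[]
    for a,b in((-hx,-hy),(hx,-hy),(hx,hy),(-hx,hy)):
        x,y=R@[a,b]+[cx,cy]; u,v=proj(c,[x,y,zz]); P.append([(u-c0+.5)*k,(v-r0+.5)*k])
    cv2.polylines(z,[np.int32(np.round(P))],True,col,1)
box(551.5,-127.8,-.087,2.75,25,66,(0,0,255))
g=(540,165.4); y=.0535
box(*g,y,95,20,8,(0,255,0))
for s,w in((-45,6.7),(-15,9.2),(15,11.7),(45,14.2)):
    box(g[0]+s*np.cos(y),g[1]+s*np.sin(y),y,w/2,20,32,(0,0,255))
cv2.imwrite("pics/ov.png",z)
```

```text
(no output)
```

View pics/ov.png

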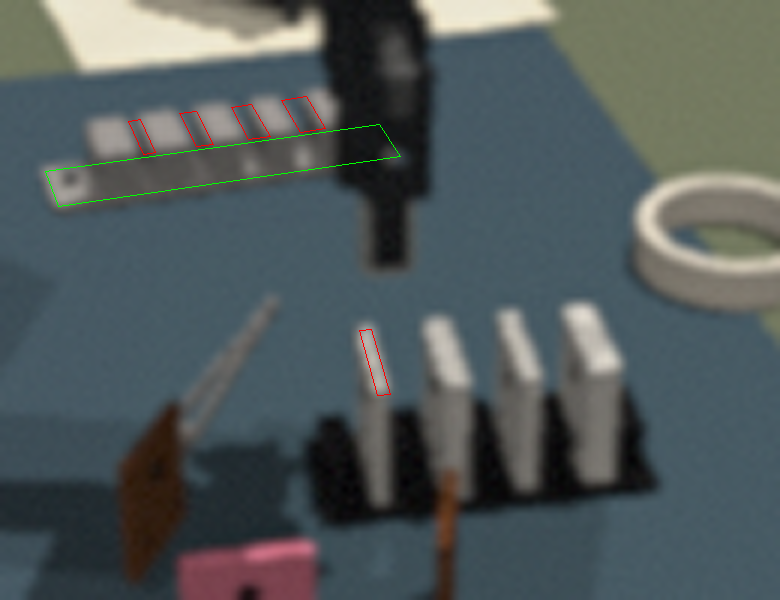

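Emit:
move_arm([
  [0, 0, -0.004, 0.1, 0.31, 1, 0.75],
  [0, 0, -0.004, 0.1, 0.31, 3, 0.75],
  [0, 0, -0.004, 0.1, 0.31, 5, 0.75],
  [0, 0, -0.004, 0.1, 0.31, 6.5, 0.75],
  [0, 0, -0.004, 0.1, 0.31, 6.5, 0.75],
])

```text
time_s: 2.53
eef_pos: [548.6, -122.1, 57.2]
ee_rot: [-0.002, 0.041, 0.999, 0.001]
force: [-0.8, 0.4, 0.4]
grip_width: 0.751
```

```bash
python3 go.py 551.5 -127.8 34 -0.087;  python3 - <<'E'
from rig import capture
import cv2
f=capture("side")["frame"][160:250,190:300,::-1]
cv2.imwrite(f"pics/s2.png",cv2.resize(f,None,fx=6,fy=6,interpolation=cv2.INTER_CUBIC))
E
```

```text
turn [ 0.0023 -0.0043  0.005 ] shift_cm [-0.343 -0.547  2.319]
t 2.53 pos [ 548.63 -122.13   57.22] F [-0.82  0.42  0.45] grip 0.751
```

View pics/s2.png

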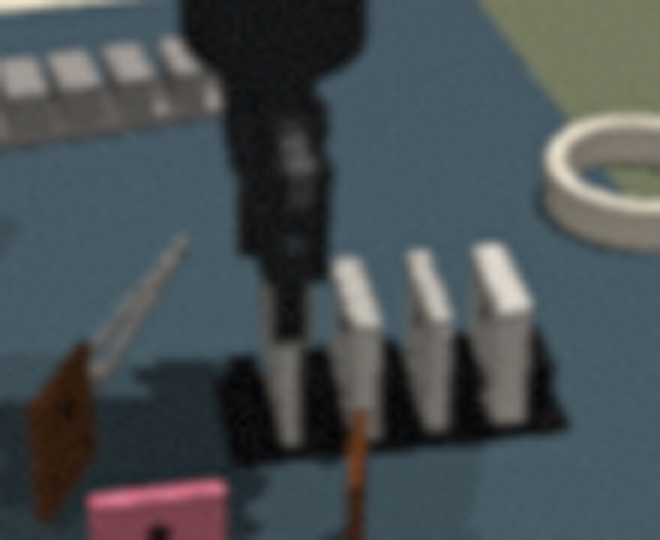

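```bash
python3 go.py 551.5 -127.8 34 -0.087
```

```text
turn [ 0.0014 -0.002   0.0049] shift_cm [-0.242 -0.501  2.506]
t 2.58 pos [ 549.55 -122.65   59.07] F [0.43 0.15 0.33] grip 0.754
```

Emit:
move_arm([
  [0.001, -0.002, 0.005, -0.24, -0.5, 0, 0.75],
  [0.001, -0.002, 0.005, -0.24, -0.5, 0, 0.75],
  [0.001, -0.002, 0.005, -0.24, -0.5, 0.8, 0.75],
  [0.001, -0.002, 0.005, -0.24, -0.5, 1.6, 0.75],
  [0.001, -0.002, 0.005, -0.24, -0.5, 1.6, 0.75],
])

```text
time_s: 3.0
eef_pos: [550.7, -127.5, 41.5]
ee_rot: [-0.001, 0.044, 0.999, 0.001]
force: [0.3, -0.0, -0.8]
grip_width: 0.754
```

```bash
python3 go.py 551.5 -127.8 34 -0.087
```

```text
turn [ 0.0013 -0.0022 -0.0003] shift_cm [-0.088 -0.028  0.746]
t 3.0 pos [ 550.67 -127.45   41.47] F [ 0.28 -0.04 -0.78] grip 0.754
```

Emit:
move_arm([
  [0.001, -0.002, 0, -0.09, -0.03, 0.4, 0.75],
  [0.001, -0.002, 0, -0.09, -0.03, 0.7, 0.75],
  [0.001, -0.002, 0, -0.09, -0.03, 0.7, 0.75],
  [0.001, -0.002, 0, -0.09, -0.03, 0.7, 0.65],
  [0.001, -0.002, 0, -0.09, -0.03, 0.7, 0.6],
])

```text
time_s: 3.42
eef_pos: [551.6, -127.9, 34.6]
ee_rot: [0.0, 0.044, 0.999, 0.0]
force: [-0.1, -0.2, 0.5]
grip_width: 0.599
```

```bash
python3 go.py 551.5 -127.8 34 -0.087
```

```text
turn [ 0.0002  0.     -0.0002] shift_cm [0.015 0.004 0.06 ]
t 3.42 pos [ 551.64 -127.85   34.6 ] F [-0.1  -0.25  0.46] grip 0.599
```

Emit:
move_arm([
  [0, 0, 0, 0, 0, 0, 0.5],
  [0, 0, 0, 0, 0, 0, 0.5],
  [0, 0, 0, 0, 0, 0, 0.5],
  [0, 0, 0, 0, 0, 0, 0.5],
  [0, 0, 0, 0, 0, 0, 0.5],
], grip_force=60)

```text
time_s: 3.83
eef_pos: [551.9, -128.0, 35.0]
ee_rot: [0.0, 0.044, 0.999, -0.0]
force: [-0.1, -0.4, 4.9]
grip_width: 0.571
```

```bash
python3 go.py 551.5 -127.8 134 -0.087
```

```text
turn [-0.0002  0.0009 -0.0002] shift_cm [ 0.035  0.014 -9.897]
t 3.83 pos [ 551.92 -128.     35.03] F [-0.12 -0.43  4.86] grip 0.571
```

Emit:
move_arm([
  [0, 0, 0, 0, 0, 0, 0.3],
  [0, 0, 0, 0, 0, 0, 0.3],
  [0, 0, 0, 0, 0, -0.5, 0.3],
  [0, 0, 0, 0, 0, -1, 0.3],
  [0, 0, 0, 0, 0, -2, 0.3],
], grip_force=60)

```text
time_s: 4.25
eef_pos: [551.3, -127.7, 54.7]
ee_rot: [-0.001, 0.044, 0.999, 0.0]
force: [-0.1, -0.5, -0.6]
grip_width: 0.571
```

```bash
python3 go.py 551.5 -127.8 134 -0.087
```

```text
turn [ 0.0006 -0.0012 -0.0002] shift_cm [-0.013 -0.    -7.93 ]
t 4.25 pos [ 551.29 -127.74   54.7 ] F [-0.07 -0.52 -0.64] grip 0.571
```

Emit:
move_arm([
  [0, 0, 0, 0, 0, -2, 0.3],
  [0, 0, 0, 0, 0, -4, 0.3],
  [0, 0, 0, 0, 0, -6, 0.3],
  [0, 0, 0, 0, 0, -7, 0.3],
  [0, 0, 0, 0, 0, -7, 0.3],
])

```text
time_s: 4.67
eef_pos: [552.3, -128.2, 127.3]
ee_rot: [0.002, 0.044, 0.999, -0.001]
force: [-0.9, 0.8, -0.7]
grip_width: 0.57
```

```bash
python3 go.py 495 163 120 0.0535;  python3 - <<'E'
from rig import capture
import cv2
f=capture("side")["frame"][120:250,170:310,::-1]
cv2.imwrite(f"pics/s3.png",cv2.resize(f,None,fx=4,fy=4,interpolation=cv2.INTER_CUBIC))
E
python3 go.py 495 163 120 0.0535
```

```text
turn [-0.0012  0.003  -0.1407] shift_cm [ 8.247 28.508  0.678]
t 4.67 pos [ 552.32 -128.16  127.32] F [-0.87  0.82 -0.72] grip 0.57
turn [-0.      0.0005 -0.1407] shift_cm [ 8.175 28.485  0.542]
t 4.72 pos [ 551.62 -127.88  125.47] F [ 0.05 -0.45 -0.66] grip 0.567
```

View pics/s3.png

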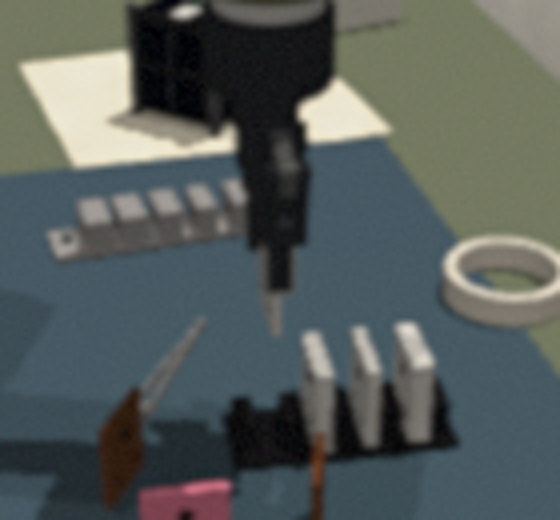

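Emit:
move_arm([
  [0, 0, -0.14, 8.18, 28.48, 0.5, 0.3],
  [0, 0, -0.14, 8.18, 28.48, 0.5, 0.3],
  [0, 0, -0.14, 8.18, 28.48, 0.5, 0.3],
  [0, 0, -0.14, 8.18, 28.48, 0.5, 0.3],
  [0, 0, -0.14, 8.18, 28.48, 0.5, 0.3],
])

```text
time_s: 5.13
eef_pos: [510.2, 78.5, 120.4]
ee_rot: [-0.001, -0.026, 1.0, 0.0]
force: [0.6, 0.7, -0.6]
grip_width: 0.569
```

```bash
python3 go.py 495 163 115 0.0535
```

```text
turn [ 0.0002 -0.0018 -0.0012] shift_cm [1.08  8.522 0.542]
t 5.13 pos [510.25  78.46 120.38] F [ 0.62  0.73 -0.61] grip 0.569
```

Emit:
move_arm([
  [0, 0, 0, 0.6, 4, 1, 0.3],
  [0, 0, 0, 1.08, 7, 2, 0.3],
  [0, 0, 0, 1.08, 8.5, 3, 0.3],
  [0, 0, 0, 1.08, 8.52, 4, 0.3],
  [0, 0, 0, 1.08, 8.52, 4, 0.3],
])

```text
time_s: 5.55
eef_pos: [493.3, 163.1, 77.7]
ee_rot: [-0.003, -0.027, 1.0, -0.0]
force: [-0.6, -0.1, -1.6]
grip_width: 0.568
```

Emit:
move_arm([
  [0, 0, 0, 0, 0, 0, 0.3],
  [0, 0, 0, 0, 0, 0, 0.3],
])

```text
time_s: 5.72
eef_pos: [493.3, 161.9, 77.3]
ee_rot: [-0.004, -0.026, 1.0, -0.0]
force: [-0.3, -0.2, -0.6]
grip_width: 0.569
```

```bash
python3 go.py 495 163 72 0.0535
```

```text
turn [-0.0004 -0.008  -0.0012] shift_cm [-0.181  0.098  0.525]
t 5.72 pos [493.28 161.93  77.27] F [-0.3  -0.17 -0.6 ] grip 0.569
```

Emit:
move_arm([
  [0, -0.008, -0.001, -0.18, 0.1, 0.2, 0.3],
  [0, -0.008, -0.001, -0.18, 0.1, 0.5, 0.3],
  [0, -0.008, -0.001, -0.18, 0.1, 0.5, 0.3],
  [0, -0.008, -0.001, -0.18, 0.1, 0.5, 0.3],
])

```text
time_s: 6.05
eef_pos: [495.0, 162.7, 72.2]
ee_rot: [-0.0, -0.026, 1.0, -0.0]
force: [0.3, 0.5, -0.4]
grip_width: 0.569
```

```bash
cat > look.py <<'E'
from rig import capture
from h import *
import sys
fr=[capture("side") for _ in range(2)]; c=fr[0]
im=np.mean([f["frame"].astype(float) for f in fr],0).astype(np.uint8)[:,:,::-1]
r0,r1,c0,c1,k=140,200,170,250,9
z=cv2.resize(im[r0:r1,c0:c1],None,fx=k,fy=k,interpolation=cv2.INTER_CUBIC)
def pl(P,col):
    cv2.polylines(z,[np.int32(np.round([[(u-c0+.5)*k,(v-r0+.5)*k] for u,v in(proj(c,p) for p in P)]))],False,col,1)
cv2.imwrite(f"pics/{sys.argv[1]}.png",z)
E
python3 look.py s4; python3 go.py 495 163 72 0.0535
```

```text
turn [-0.0004  0.0002 -0.0003] shift_cm [0.009 0.008 0.037]
t 6.15 pos [495.1  162.93  72.38] F [ 0.74 -0.44  0.2 ] grip 0.567
```

View pics/s4.png

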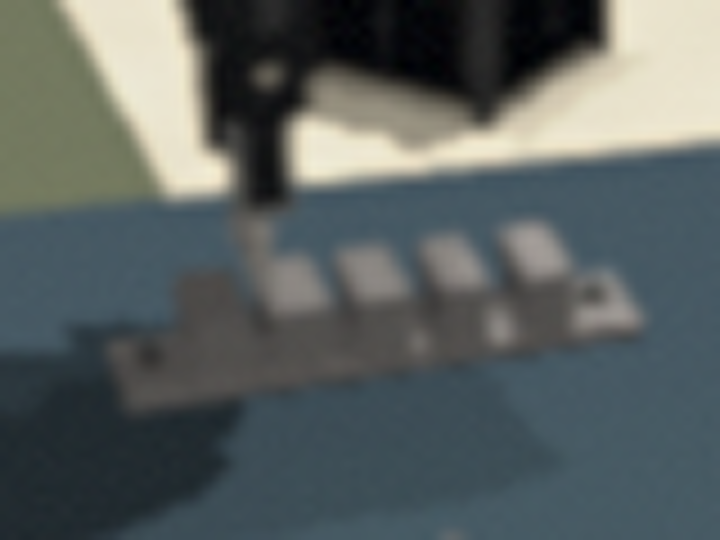

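Run:
```python
from rig import capture
from h import *
fr=[capture("side") for _ in range(4)]; c=fr[0]
f=np.mean([x["frame"].astype(float) for x in fr],0)
g=f[:,:,0]
for r in range(163,179): print(r,g[r,186:212].astype(int).tolist())
g0=cv2.imread("pics/side0_raw.png")[:,:,2]
yaw=.0535
def W(a,b,z,cx=540,cy=165.4): return [cx+a*np.cos(yaw)-b*np.sin(yaw),cy+a*np.sin(yaw)+b*np.cos(yaw),z]
for z in(43.4,50,56):
  print("plate near edges z",z,[proj(c,W(s,-25,z,495.1,162.9)).round(2).tolist() for s in(-2.75,2.75)])
for z in (32,20): print("slot near edges",z,[proj(c,W(s,-20,z)).round(2).tolist() for s in(-70,-48.35,-41.65,-19.6,-10.4,9.15)])
print("before:")
for r in range(170,180): print(r,g0[r,186:212].tolist())
```

```text
163 [70, 69, 71, 72, 70, 69, 69, 69, 70, 77, 81, 77, 76, 78, 76, 75, 76, 72, 70, 70, 70, 70, 70, 70, 70, 70]
164 [69, 68, 69, 69, 68, 67, 68, 68, 73, 82, 90, 96, 100, 100, 88, 77, 73, 72, 70, 70, 71, 70, 71, 71, 69, 71]
165 [70, 70, 70, 69, 70, 70, 70, 69, 74, 84, 95, 102, 112, 112, 93, 75, 69, 69, 70, 70, 70, 69, 70, 70, 69, 70]
166 [70, 69, 71, 71, 71, 71, 71, 70, 72, 81, 90, 99, 111, 111, 91, 74, 68, 70, 69, 69, 69, 71, 74, 77, 80, 80]
167 [71, 70, 70, 70, 70, 71, 70, 69, 72, 76, 83, 94, 106, 107, 91, 78, 78, 78, 74, 70, 73, 84, 96, 102, 107, 108]
168 [71, 71, 70, 71, 70, 72, 71, 71, 70, 73, 81, 93, 105, 109, 102, 102, 105, 103, 90, 75, 79, 99, 119, 129, 132, 133]
169 [70, 71, 70, 71, 71, 72, 73, 73, 73, 73, 77, 91, 104, 114, 121, 128, 130, 127, 111, 86, 78, 94, 119, 134, 139, 139]
170 [71, 69, 71, 73, 73, 75, 76, 76, 75, 73, 74, 86, 101, 115, 128, 136, 139, 138, 125, 99, 79, 85, 109, 129, 138, 140]
171 [70, 70, 71, 73, 75, 75, 77, 77, 76, 74, 72, 79, 95, 112, 126, 136, 139, 139, 132, 114, 87, 78, 95, 120, 135, 139]
172 [71, 71, 70, 73, 76, 77, 76, 76, 75, 75, 73, 76, 86, 104, 124
[... 1664 characters left out ...]
96, 115, 118]
174 [71, 68, 70, 80, 110, 143, 156, 157, 154, 153, 143, 116, 84, 90, 115, 126, 126, 123, 119, 108, 95, 83, 70, 77, 84, 87]
175 [70, 71, 69, 72, 93, 122, 141, 139, 132, 127, 122, 102, 78, 71, 89, 93, 94, 92, 89, 84, 83, 86, 79, 74, 79, 80]
176 [85, 85, 79, 76, 81, 95, 104, 101, 98, 93, 92, 83, 72, 67, 76, 79, 82, 79, 81, 83, 84, 90, 87, 80, 79, 79]
177 [109, 107, 100, 89, 79, 79, 83, 80, 80, 82, 81, 81, 80, 76, 75, 81, 82, 81, 81, 84, 85, 91, 93, 85, 82, 81]
178 [109, 114, 116, 102, 84, 77, 80, 83, 81, 82, 80, 83, 86, 83, 78, 78, 81, 81, 81, 81, 85, 91, 95, 91, 86, 82]
179 [95, 102, 125, 116, 96, 83, 80, 80, 82, 84, 82, 84, 87, 84, 83, 83, 82, 82, 83, 83, 85, 91, 93, 93, 89, 82]
```

Run:
```python
from rig import capture
from h import *
c=capture("side")
g0=cv2.imread("pics/side0_raw.png")[:,:,2]
yaw=-.087
def W(a,b,z,cx,cy,yaw): return [cx+a*np.cos(yaw)-b*np.sin(yaw),cy+a*np.sin(yaw)+b*np.cos(yaw),z]
for z in(64,50,40): print(z,[proj(c,W(s,-25,z,551.5,-127.8,yaw)).round(2).tolist() for s in(-2.75,2.75)])
for r in range(214,226): print(r,g0[r,228:248].tolist())
# plates further back
for i in (1,2,3):
  x=551.5+i*31.88;y=-127.8-i*2.78
  print(i,[proj(c,W(s,-25,50,x,y,yaw)).round(2).tolist() for s in(-2.75,0,2.75)])
print(g0[214,240:275].tolist())
# gauge bar near-left corner & edges
yaw=.0535
for a in(-95,-70,70,95):
  for z in(8,32): print(a,z,proj(c,W(a,-20,z,540,165.4,yaw)).round(2),proj(c,W(a,20,z,540,165.4,yaw)).round(2))
for r in range(168,186,1): print(r,g0[r,180:196].tolist(), g0[r,228:246].tolist())
```

```text
64 [[237.3, 216.04], [239.48, 215.83]]
50 [[237.32, 220.62], [239.48, 220.41]]
40 [[237.32, 223.84], [239.47, 223.63]]
214 [73, 71, 72, 73, 71, 73, 76, 84, 130, 183, 192, 154, 102, 73, 68, 69, 77, 80, 77, 76]
215 [70, 71, 72, 70, 70, 74, 76, 79, 103, 141, 148, 121, 89, 75, 69, 70, 76, 86, 89, 82]
216 [73, 70, 69, 71, 70, 76, 79, 80, 94, 110, 113, 98, 80, 68, 68, 67, 72, 88, 96, 94]
217 [72, 72, 70, 72, 70, 73, 84, 91, 99, 107, 109, 96, 73, 60, 55, 53, 64, 87, 98, 100]
218 [66, 65, 62, 60, 64, 74, 85, 97, 103, 111, 108, 88, 60, 38, 34, 32, 52, 79, 94, 102]
219 [49, 44, 40, 36, 49, 70, 83, 97, 101, 111, 106, 82, 50, 27, 19, 20, 38, 69, 90, 97]
220 [35, 25, 24, 22, 35, 63, 83, 93, 101, 110, 109, 85, 49, 26, 19, 18, 31, 61, 83, 98]
221 [35, 25, 20, 20, 29, 53, 74, 89, 100, 109, 107, 82, 46, 22, 21, 17, 26, 57, 85, 97]
222 [27, 21, 25, 20, 23, 41, 68, 89, 100, 110, 107, 82, 48, 27, 19, 20, 21, 51, 80, 97]
223 [23, 26, 23, 17, 24, 34, 59, 87, 102, 111, 108, 83, 45, 21, 24, 17, 19, 40, 73, 92]
224 [14, 22, 20, 20, 18, 24, 54, 86, 100, 109, 104, 83, 47, 24, 19, 20, 13, 34, 62, 86]
225 [10, 1
[... 2721 characters left out ...]
, 148, 148, 127, 104, 91, 88, 83, 84, 83] [71, 71, 70, 71, 72, 70, 70, 70, 71, 72, 71, 71, 71, 73, 72, 71, 71, 71]
182 [72, 69, 86, 125, 156, 165, 161, 156, 145, 123, 102, 93, 86, 86, 83, 83] [70, 71, 69, 71, 70, 71, 72, 70, 70, 71, 72, 69, 70, 71, 71, 70, 71, 71]
183 [71, 68, 74, 102, 142, 152, 143, 131, 117, 100, 89, 83, 83, 79, 80, 75] [71, 72, 70, 72, 69, 71, 71, 70, 71, 72, 72, 72, 70, 72, 71, 68, 71, 74]
184 [71, 69, 70, 80, 104, 109, 103, 95, 85, 80, 75, 73, 72, 68, 64, 62] [71, 70, 72, 71, 69, 70, 72, 70, 73, 70, 69, 71, 71, 68, 70, 71, 71, 71]
185 [72, 69, 68, 71, 73, 76, 71, 72, 70, 72, 66, 67, 69, 68, 66, 67] [71, 74, 71, 72, 70, 71, 70, 69, 72, 71, 72, 72, 71, 72, 71, 71, 70, 69]
```

```bash
python3 go.py 495 163 63 0.0535
```

```text
turn [-0.0004  0.0002 -0.0001] shift_cm [ 0.003 -0.006  0.934]
t 6.4 pos [495.03 163.07  72.34] F [ 0.17  0.7  -0.25] grip 0.574
```

Emit:
move_arm([
  [0, 0, 0, 0, 0, 0.4, 0.3],
  [0, 0, 0, 0, 0, 0.8, 0.3],
  [0, 0, 0, 0, 0, 0.93, 0.3],
  [0, 0, 0, 0, 0, 0.93, 0.3],
  [0, 0, 0, 0, 0, 0.93, 0.3],
])

```text
time_s: 6.82
eef_pos: [495.0, 163.1, 62.9]
ee_rot: [-0.0, -0.027, 1.0, -0.0]
force: [-0.5, -0.3, -0.0]
grip_width: 0.571
```

```bash
python3 go.py 495 163 61 0.0535
```

```text
turn [-0.0003 -0.0002 -0.0001] shift_cm [-0.002 -0.006  0.189]
t 6.82 pos [494.97 163.06  62.89] F [-0.52 -0.34 -0.01] grip 0.571
```

Now steps of about 1 mm with force reading.

Emit:
move_arm([
  [0, 0, 0, 0, 0, 0.1, 0.3],
  [0, 0, 0, 0, 0, 0.2, 0.3],
  [0, 0, 0, 0, 0, 0.25, 0.3],
  [0, 0, 0, 0, 0, 0.3, 0.3],
])

```text
time_s: 7.15
eef_pos: [495.0, 163.1, 59.8]
ee_rot: [-0.0, -0.027, 1.0, -0.0]
force: [0.7, 0.3, -0.1]
grip_width: 0.564
```

Emit:
move_arm([
  [0, 0, 0, 0, 0, 0.05, 0.3],
  [0, 0, 0, 0, 0, 0.1, 0.3],
  [0, 0, 0, 0, 0, 0.15, 0.3],
])

```text
time_s: 7.4
eef_pos: [495.0, 163.1, 58.3]
ee_rot: [-0.0, -0.027, 1.0, -0.0]
force: [0.2, 0.5, -0.7]
grip_width: 0.569
```

Emit:
move_arm([
  [0, 0, 0, 0, 0, 0.05, 0.3],
  [0, 0, 0, 0, 0, 0.1, 0.3],
  [0, 0, 0, 0, 0, 0.15, 0.3],
])

```text
time_s: 7.65
eef_pos: [494.9, 163.1, 56.7]
ee_rot: [-0.0, -0.027, 1.0, -0.0]
force: [0.1, 0.8, -1.4]
grip_width: 0.575
```

Emit:
move_arm([
  [0, 0, 0, 0, 0, 0.05, 0.3],
  [0, 0, 0, 0, 0, 0.1, 0.3],
  [0, 0, 0, 0, 0, 0.15, 0.3],
])

```text
time_s: 7.9
eef_pos: [495.0, 163.1, 55.2]
ee_rot: [-0.0, -0.027, 1.0, -0.0]
force: [0.1, 0.8, -1.2]
grip_width: 0.567
```

```bash
python3 look.py s5; python3 go.py 495 163 51 0.0535
```

```text
turn [-0.0004 -0.0003 -0.0001] shift_cm [-0.005 -0.005  0.415]
t 8.0 pos [494.94 163.05  55.15] F [-0.53  0.11  0.26] grip 0.57
```

View pics/s5.png

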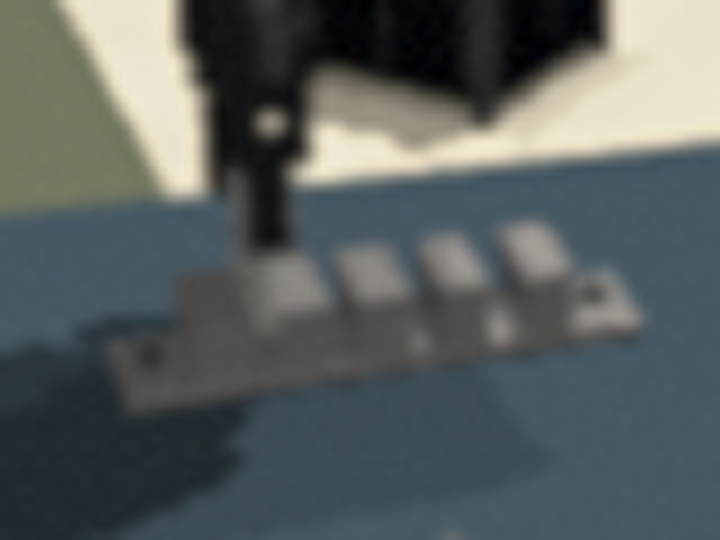

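Emit:
move_arm([
  [0, 0, 0, 0, 0, 0.08, 0.3],
  [0, 0, 0, 0, 0, 0.16, 0.3],
  [0, 0, 0, 0, 0, 0.24, 0.3],
])

```text
time_s: 8.25
eef_pos: [494.9, 163.0, 52.7]
ee_rot: [-0.0, -0.027, 1.0, -0.0]
force: [-0.4, -0.1, -0.7]
grip_width: 0.566
```

Emit:
move_arm([
  [0, 0, 0, 0, 0, 0.08, 0.3],
  [0, 0, 0, 0, 0, 0.16, 0.3],
  [0, 0, 0, 0, 0, 0.24, 0.3],
])

```text
time_s: 8.5
eef_pos: [494.4, 163.1, 50.2]
ee_rot: [-0.001, -0.027, 1.0, -0.0]
force: [-3.3, 0.3, 1.8]
grip_width: 0.568
```

Emit:
move_arm([
  [0, 0, 0, 0, 0, 0.08, 0.3],
  [0, 0, 0, 0, 0, 0.16, 0.3],
  [0, 0, 0, 0, 0, 0.24, 0.3],
])

```text
time_s: 8.75
eef_pos: [494.3, 163.1, 47.7]
ee_rot: [-0.001, -0.027, 1.0, -0.0]
force: [-2.9, -1.0, 3.1]
grip_width: 0.567
```

Emit:
move_arm([
  [0, 0, 0, 0, 0, 0.1, 0.3],
  [0, 0, 0, 0, 0, 0.2, 0.3],
  [0, 0, 0, 0, 0, 0.3, 0.3],
  [0, 0, 0, 0, 0, 0.4, 0.3],
])

```text
time_s: 9.08
eef_pos: [494.2, 163.0, 43.6]
ee_rot: [-0.001, -0.027, 1.0, -0.0]
force: [-2.7, -0.5, 1.8]
grip_width: 0.57
```

Emit:
move_arm([
  [0, 0, 0, 0, 0, 0.1, 0.3],
  [0, 0, 0, 0, 0, 0.2, 0.3],
  [0, 0, 0, 0, 0, 0.3, 0.3],
  [0, 0, 0, 0, 0, 0.4, 0.3],
])

```text
time_s: 9.42
eef_pos: [494.2, 163.0, 39.4]
ee_rot: [-0.001, -0.027, 1.0, -0.0]
force: [-3.2, -0.5, 2.7]
grip_width: 0.568
```

```bash
python3 go.py 495 163 37 0.0535
```

```text
turn [-0.0004 -0.0022 -0.0001] shift_cm [-0.081 -0.007  0.242]
t 9.42 pos [494.19 163.03  39.42] F [-3.16 -0.5   2.73] grip 0.568
```

Emit:
move_arm([
  [0, 0, 0, 0, 0, 0.08, 0.3],
  [0, 0, 0, 0, 0, 0.16, 0.3],
  [0, 0, 0, 0, 0, 0.2, 0.3],
])

```text
time_s: 9.67
eef_pos: [494.1, 163.0, 37.2]
ee_rot: [-0.001, -0.027, 1.0, -0.0]
force: [-2.6, -0.2, 2.0]
grip_width: 0.569
```

Emit:
move_arm([
  [0, 0, 0, 0, 0, 0.05, 0.3],
  [0, 0, 0, 0, 0, 0.08, 0.3],
])

```text
time_s: 9.83
eef_pos: [494.3, 163.0, 36.9]
ee_rot: [-0.001, -0.027, 1.0, -0.0]
force: [-5.1, -1.2, 10.0]
grip_width: 0.568
```

Emit:
move_arm([
  [0, 0, 0, 0, 0, 0.05, 0.3],
  [0, 0, 0, 0, 0, 0.05, 0.3],
])

```text
time_s: 10.0
eef_pos: [494.4, 163.1, 37.0]
ee_rot: [-0.001, -0.027, 1.0, -0.0]
force: [-5.5, -1.1, 8.3]
grip_width: 0.577
```

```bash
python3 look.py s6; python3 go.py 495 163 37 0.0535
```

```text
turn [-0.0006 -0.0017  0.0002] shift_cm [-0.061 -0.009 -0.003]
t 10.1 pos [494.38 163.05  36.97] F [-4.73 -1.7   9.09] grip 0.572
```

View pics/s6.png

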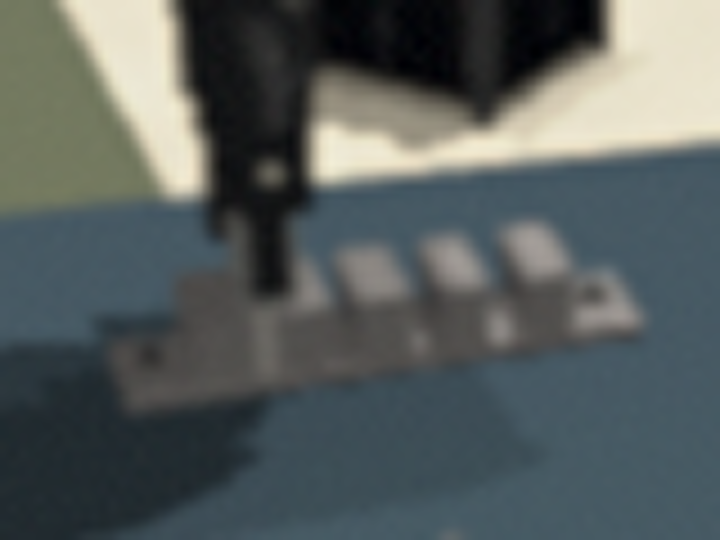

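Emit:
move_arm([
  [0, 0, 0, 0, 0, 0, 0.6],
  [0, 0, 0, 0, 0, 0, 0.65],
  [0, 0, 0, 0, 0, 0, 0.72],
  [0, 0, 0, 0, 0, 0, 0.72],
  [0, 0, 0, 0, 0, 0, 0.72],
], grip_force=20)

```text
time_s: 10.52
eef_pos: [494.5, 163.1, 36.9]
ee_rot: [-0.001, -0.027, 1.0, -0.0]
force: [-0.4, 0.1, 0.2]
grip_width: 0.717
```

```bash
python3 go.py 495 163 130 0.0535
```

```text
turn [-0.0005 -0.0014  0.0002] shift_cm [-0.035 -0.015 -9.311]
t 10.52 pos [494.52 163.08  36.89] F [-0.41  0.1   0.17] grip 0.717
```

Emit:
move_arm([
  [0, 0, 0, 0, 0, -0.5, 0.72],
  [0, 0, 0, 0, 0, -1.5, 0.72],
  [0, 0, 0, 0, 0, -3, 0.72],
  [0, 0, 0, 0, 0, -5, 0.72],
  [0, 0, 0, 0, 0, -7.5, 0.72],
])

```text
time_s: 10.93
eef_pos: [494.1, 163.0, 112.8]
ee_rot: [-0.001, -0.027, 1.0, -0.0]
force: [0.4, 0.8, -0.4]
grip_width: 0.721
```

```bash
python3 go.py 300 100 200 0.0535
```

```text
turn [-0.0006 -0.0027  0.0002] shift_cm [19.748 -5.258 -8.662]
t 10.93 pos [494.14 163.03 112.81] F [ 0.41  0.75 -0.42] grip 0.721
```

Emit:
move_arm([
  [0, 0, 0, 0, 0, -4, 0.72],
  [0, 0, 0, 3, 0, -7, 0.72],
  [0, 0, 0, 7, -1, -8, 0.72],
  [0, 0, 0, 11, -2, -8.5, 0.72],
  [0, 0, 0, 14, -3, -8.5, 0.72],
])

```text
time_s: 11.35
eef_pos: [354.1, 125.5, 199.8]
ee_rot: [0.0, -0.027, 1.0, -0.0]
force: [1.1, -0.8, 0.4]
grip_width: 0.719
```

Emit:
move_arm([
  [0, 0, 0, 1, -2, 0, 0.72],
  [0, 0, 0, 1, -5, 0, 0.72],
  [0, 0, 0, 1, -8, 0, 0.72],
  [0, 0, 0, 1, -8, 0, 0.72],
  [0, 0, 0, 1, -8, 0, 0.72],
])

```text
time_s: 11.77
eef_pos: [348.7, 44.2, 200.7]
ee_rot: [0.001, -0.026, 1.0, -0.0]
force: [-0.1, 0.5, 0.1]
grip_width: 0.718
```

Run:
```python
from rig import ctrl,capture
from h import *
s=ctrl.sense();print(s["time_s"],s["eef_pos"],s["dq"].round(3))
c=capture("top");f=c["frame"][:,:,::-1]
cv2.imwrite("pics/tf.png",cv2.resize(f[140:270,150:340],None,fx=4,fy=4,interpolation=cv2.INTER_CUBIC))
c2=capture("side");f=c2["frame"][:,:,::-1]
cv2.imwrite("pics/sf.png",cv2.resize(f[110:260,170:310],None,fx=4,fy=4,interpolation=cv2.INTER_CUBIC))
yaw=.0535
g=c2["frame"][:,:,0]
def W(a,b,z,cx=540,cy=165.4): return [cx+a*np.cos(yaw)-b*np.sin(yaw),cy+a*np.sin(yaw)+b*np.cos(yaw),z]
for b in(-25,25): print("top edge if seated (z68)",[proj(c2,W(-45+s,b,68)).round(1).tolist() for s in(-2.75,2.75)], "z71",proj(c2,W(-45,b,71)).round(1))
u=int(round(proj(c2,W(-45,-25,60))[0]))
print([ (r,g[r,u-1:u+2].tolist()) for r in range(154,186)])
red=c["frame"][:,:,0]
o,m=up(red,178,234,268,302); mk=(o>150).astype(np.uint8)
n,lab,st,ce=cv2.connectedComponentsWithStats(mk)
for i in range(1,n):
    if st[i,4]<1000: continue
    cn,_=cv2.findContours((lab==i).astype(np.uint8),0,2)
    P=np.array([ray(c,*m(*p[0]),66)[:2] for p in cn[0]],np.float32)
    print("plate",cv2.minAreaRect(P))
```

```text
11.7667 [348.66029057  44.16463278 200.65535347] [ 0.055  0.011 -0.001  0.006 -0.003  0.018]
top edge if seated (z68) [[198.1, 165.7], [199.9, 165.5]] z71 [199.  164.7]
top edge if seated (z68) [[194.9, 159.0], [196.6, 158.8]] z71 [195.7 158. ]
[(154, [234, 234, 234]), (155, [235, 234, 234]), (156, [234, 234, 234]), (157, [235, 236, 235]), (158, [237, 236, 236]), (159, [232, 231, 230]), (160, [198, 183, 177]), (161, [149, 117, 104]), (162, [149, 95, 70]), (163, [176, 121, 78]), (164, [189, 143, 91]), (165, [168, 139, 95]), (166, [126, 112, 84]), (167, [107, 98, 83]), (168, [109, 108, 109]), (169, [114, 126, 139]), (170, [116, 133, 150]), (171, [117, 133, 151]), (172, [114, 130, 148]), (173, [111, 125, 142]), (174, [108, 115, 122]), (175, [102, 107, 102]), (176, [99, 103, 93]), (177, [100, 103, 97]), (178, [99, 104, 98]), (179, [94, 105, 99]), (180, [95, 103, 101]), (181, [93, 100, 98]), (182, [85, 88, 86]), (183, [66, 64, 64]), (184, [55, 58, 59]), (185, [65, 65, 65])]
plate ((646.4837646484375, -136.2551727294922), (53.27571487426758, 17.457433700561523), 84.87466430664062)
plate ((614.5693969726562, -133.03656005859375), (52.424583435058594, 12.535605430603027), 84.77600860595703)
plate ((582.7928466796875, -130.4702911376953), (52.990394592285156, 14.843947410583496), 85.04789733886719)
```

View pics/tf.png

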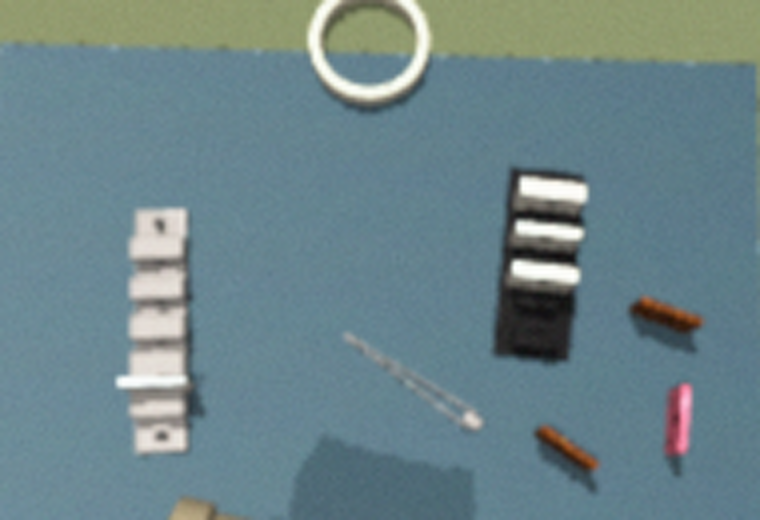

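View pics/sf.png

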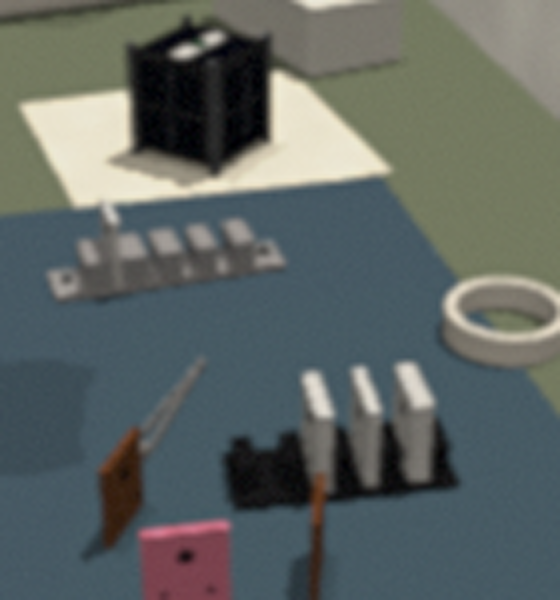

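```bash
python3 -c "
from rig import job,ctrl
print(ctrl.sense()['dq'].round(3)); print(job.finish_job())"
```

```text
[ 0.024  0.004  0.004 -0.002 -0.004 -0.003]
the job is handed in; nothing more can be done
None
```

I took the front plate from the tray and pressed it fully down into slot 1, the narrowest slot. I then released it, backed the arm away and handed the job in at about 12 s.

- **Thickness:** in the top view the front plate looked the thinnest of the four, so I tried slot 1 first. It went in without resistance, so no other slot was tried.
- **Spring plunger:** about 9 mm down, a push of roughly 3 N towards −x appeared, with about 2–3 N upward. That matches the plunger being pushed back and gripping the plate. The plunger's travel itself was not measured.
- **Seating:** the upward force rose to about 10 N, the highest it reached, at a tool height of 37 mm, which puts the underside about 8 mm above the bench (the slot floor). After release, the side view shows the plate upright with its top edge where a seated plate should be, to within about 1 mm.
- **Centring:** the tool was within about 0.5 mm of the middle of the slot's length when I let go.
- **Other objects:** the other three plates measure within 0.2 mm of their first positions. The satellite, tape roll and tweezers look undisturbed. The dispenser was outside the last cropped pictures, but the arm never went near it.
- **One disagreement:** the side and top cameras differed by about 1 mm on the gauge's x position. The slot's lead-in absorbed this on entry.

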